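Hang the test weight in the safety hook of the bench spring balance

ROBOT

A 6-joint arm with a two-finger parallel gripper is mounted at the origin on a cart in front of the work surface, level with it; the furniture and walls round the work are solid. World frame = base frame: x ahead of the robot, y to its left, z up, the work surface at z = 0. Lengths are in m, angles in rad, forces in N, time in s.
With the tool pointing down it reaches from about 0.35 to 0.725 m from the base axis. Payload 6 kg.
Tool frame: the origin (TCP) lies midway between the tips of the shut fingers; the grasp point (between the pads) lies 19 mm behind it (ctrl.hold_point_z is the distance from the TCP to the grasp point, in m); z points along the fingers, x is the direction in which the jaws open and shut, and the axes are right-handed (so a half turn about z gives the same grasp; the last joint's range is limited). The gripper opens to 85 mm and grips with 20 to 120 N. Pads are 22 mm wide; open, the fingers measure 114 mm over their backs; the gripper's body (76 mm by 85 mm) begins 54 mm behind the grasp point. The pads swing forward as they close: fully open they stand 13 mm farther back than shut.
Start: joints at [-0.811, 0.04, 0.085, 0, -1.615, -0.334], TCP at [0.248, -0.546, 0.231] pointing down, gripper open.
Joint ranges: [-2.56, 2.56], [-1.29, 2.01], [-1.08, 1.49], [-3.29, 1.98], [-2.81, -0.18], [-2.99, 2.99]. Speed limits (rad/s): [2.57, 2.57, 3.01, 3.14, 3.14, 3.14].

INTERFACE

Orientations are given as a unit quaternion [x, y, z, w].
In Python, from rig import ctrl gives the robot as it stands. The module is installed in compiled form; this text tells all that it offers.
- The arm moves only by the shell command python3 -m inch 'ROWS' [OPENING]. ROWS is JSON, a list of rows, each a list of 2 entries, a list of its own where there are three numbers: the shift along the tool's x, y, z in cm, then the turn about the tool's z in rad. A call has 1 to 10 rows; each row shifts and turns the commanded pose from where the row before left it, along the tool's axes as they then stand; what a row does not reach is not made up. A row lasts 1/10 s, in which the tool goes at most 50 mm and 8.59 degrees, less where a joint would pass 70% of its speed; a pose out of reach is approached as far as the arm can. A call with a gripper value outside its range is refused whole. OPENING is the finger opening in cm, from 0 to 8.54, set as the call begins (- or left out, the last holds). The fingers move at their own pace and stop on an object; the grip force is fixed at half the most. Time passes only in rows, so rows that do not move let the fingers close. It gives the time, the measured TCP pose, the force and the opening at its end, in the units of the state.
- ctrl.get_obs(): the state, without advancing time (a new reading comes with each control period).
- ctrl.get_image(name): name is "scene" or "top" or "wrist"; returns a dict with "color" (384x512x3 uint8, red, green, blue), "z_map" (384x512 float32, m along the optical axis (not along the pixel's ray), 0 where there is no reading), "fovy" (degrees; the focal length in pixels is half the picture's height over the tangent of half this angle, whatever the lens; pixels are square), "cx", "cy" (the principal point, pixels), "position" and "orientation" of the camera in the world. Camera axes: x right, y down, z forward; pixel columns grow to the right and rows downward; lengths in m; the calibration is good to about 2 mm. The wrist camera is an equidistant fisheye: a pixel r from the principal point sees the ray r / f radians off the axis. A picture is of the moment at which its call begins.
- ctrl.sign_off(): hands the job in, once; it reports no verdict.
Trained networks look in a picture, given as the dict that the camera call returned (one of the last four; its "shot" number tells which), for a name from the list of things; names that differ only in an ending like _2 or _b are one class to them, and where a whole thing is asked for, a point or a joint stands for the part that bears it (a point fixed in the world has none). Each returns a list of dicts, best first, with "conf" (0 to 1); they miss things now and then, are a little off and sometimes report something else, mostly with a low value. They report only what shows in the picture. A call takes as long as a camera call. They do not tell look-alikes from the thing itself.
- ctrl.cut_out(picture, query): "region" (384x512 bool, what is visible of it) and "location" ([column, row] in pixels, amid what is visible of it).
The state is a dict: "t": time; "q": joint angles; "qvel": joint speeds; "effort": joint torques, N m; "tool_pos": TCP position; "eef_rot": TCP orientation; "wrist_force": force on the tool from outside, world axes, zero at the start; "wrist_torque": the same for the moment, N m; "gripper_width": finger opening in m.
Only numpy, scipy, OpenCV 4.12 (cv2) and the standard library are available. Lean on these libraries where they do the work, as an engineer would, in place of code of your own. Each camera call takes 0.05 s, during which the arm holds its last target. There are 200 camera calls.

TASK

Pick up the brass test weight by its blue grip and hang its cross pin in the red safety hook of the spring balance: bring it in from the side with the pin over the hook's tongue, slide the pin inwards through the sprung gate, and lower it gently into the throat so that the gate snaps shut behind it. Let go and leave the weight hanging still. Be gentle with the balance (never load the hook with more than 12 N), touch it only with the weight, not with the gripper, and leave the things around undisturbed.

Things in the scene. Friction and masses are not known exactly. Their poses are not given: they have to be found in the camera images.
- test_weight: Brass cylinder (56 mm wide, 42 high) under a steel yoke with a blue grip on top; 216 mm high, 0.25 to 0.5 kg, standing. Origin: centre of underside; z up, x along the pin. Yoke: frame in the x-z plane, 44 wide, 16 thick (y); clear 34 mm between its straps, which run from z = 47 to 170 and carry the pin at z = 120; top bar to z = 176. Same after a half turn about z.
- pin (a point): Centre of the weight's round steel cross pin, 10 mm in diameter, 120 mm above its foot, running along x between the straps. Open windows for the hook: 68 mm high below the pin (the tongue goes in there, sideways), 45 mm above it (for the upper jaw).
- grip (a point): Middle of the weight's blue grip block: 36 mm along x, 14 mm along y, from 176 to 216 mm above the weight's foot. To be gripped across its 14 mm, from above, with the fingertips at 179 mm or higher.
- balance: Balance, fixed: grey foot, column, blue carriage clamped on it, red hook plate 10 mm thick (x) in the y-z plane at x = 0. Origin: on the worktop under the throat; z up. Mouth opens to -y; column, carriage at y = 26 to 145. The carriage height is NOT measured: the tongue's flat top lies at h = 150 to 190 mm; find it by touch or sight. Hook top h+26 (highest part; column to 185), underside h-22.
- tongue_foot (a point): Worktop point (z = 0) below the open part of the tongue, y = -42 mm of the balance. Level tongue, 12 thick, top at h: y = -52 to -8.5, its free end at -52. Upper jaw (nose at -30) over the rest, h+14 to h+26. With its centre 200 mm up, the pin comes in sideways from -y over the tongue at any h, the brass below it. Sprung hook: gives 0.4 mm per N after 1.5 N, at most 8 mm; rigid sideways.
- throat_foot (a point): Point on the worktop (z = 0) below the middle of the throat (y = 0 of the balance). The throat is a pocket behind the tongue, y = -8.5 to +8.5 mm, floor 14 mm below the tongue's top, so a seated pin has its centre at h-9. Its back (y = 8.5 on) is a rigid wall up to the jaw. A weight set down in it sinks about 1 mm on the spring.
- gate (a joint): Sprung wire gate closing the mouth at y = -22 mm of the balance, hinged under the jaw's nose, hanging to about 3 mm above the tongue. 0 rad = shut; grows as it swings inwards (to +y), up to 1.4; inwards only. A pin sliding along the tongue pushes it open with 1 to 3 N; it springs shut by itself once the pin is over the throat (y = 0) or in it.
- side_cutter: Side cutter with red and blue handles, 110x53x13 mm, lying; bystander. Origin: centre of its underside.
- screwdriver: Red screwdriver, 191x29x30 mm, lying; bystander. Origin: centre of its underside.
- sensor_cap: Sensor under a clear round cap, 56 mm wide, 50 mm high; bystander. Origin: centre of its underside.
- breaker: Single-pole circuit breaker, 73x17x86 mm, standing; bystander. Origin: centre of its underside.
There are look-alikes about, which are no part of the job. What is shaped like the test_weight but pink or purple is not meant.

How it is judged:
By the outcome, as a careful person would: the job done as asked, in the order asked, and still so for the second after the job is handed in, with the robot touching nothing.
It also fails if it takes over 51 s, if anything falls off the work surface, if the arm or the gripper's body presses on something with over 40 N, if the wrist force passes 120 N, or if a joint passes its speed limit or range.

## Working session

There is one attempt and no reset: what is moved stays moved. The work goes in short steps, Python scripts to look and compute and a shell command to move; the robot and the scene stay as the last step left them, time stands still between calls to the robot, and variables do not carry over. Pictures are saved under pics/ and viewed, and the job is handed in when it is done.

```bash
mkdir -p pics; cat > h.py <<'E'
import numpy as np, cv2
from rig import ctrl
from scipy.spatial.transform import Rotation as R
def pts(im, mask=None):
    z=im["z_map"]; H,W=z.shape
    f=H/2/np.tan(np.radians(im["fovy"])/2)
    v,u=np.mgrid[:H,:W]
    x=(u-im["cx"])/f; y=(v-im["cy"])/f
    P=np.dstack([x*z,y*z,z])@R.from_quat(im["orientation"]).as_matrix().T+np.array(im["position"])
    return P
def save(im,n,s=1):
    c=cv2.cvtColor(im["color"],cv2.COLOR_RGB2BGR)
    cv2.imwrite("pics/"+n, c if s==1 else cv2.resize(c,None,fx=s,fy=s))
E
python3 - <<'E'
from h import *
np.set_printoptions(precision=4,suppress=True)
for n in ["scene","top"]:
    im=ctrl.get_image(n); save(im,n+"0.png",1.5); P=pts(im)
    print(n,im["position"],im["orientation"],im["fovy"])
    for q in ["test_weight","balance","grip","gate","side_cutter","screwdriver","sensor_cap","breaker"]:
        for d in ctrl.cut_out(im,q)[:3]:
            m=d["region"]&(im["z_map"]>0); p=P[m]
            if len(p): print(q,round(d["conf"],2),d["location"],m.sum(),np.median(p,0),p.min(0),p.max(0))
o=ctrl.get_obs();print(o)
E
```

```text
scene [-0.306   0.6492  0.9263] [-0.4214  0.7855 -0.3932  0.2255] 54.38542006559431
test_weight 0.91 [319.7, 173.2] 322 [ 0.641  -0.2576  0.0549] [ 0.6169 -0.5028 -0.0042] [ 0.9248 -0.233   0.2203]
test_weight 0.73 [342.8, 180.7] 450 [ 0.5182 -0.2688  0.0812] [ 0.4999 -0.4302  0.0017] [ 0.6916 -0.2462  0.2188]
test_weight 0.63 [306.1, 163.6] 275 [ 0.7363 -0.2611  0.0568] [ 0.7129 -0.4664 -0.0027] [ 0.99   -0.2368  0.2182]
grip 0.87 [319.8, 175.3] 259 [ 0.6403 -0.2538  0.0446] [ 0.6169 -0.3169  0.0032] [ 0.7218 -0.233   0.2203]
grip 0.73 [308.3, 150.6] 352 [ 0.7361 -0.2623  0.1104] [ 0.6934 -0.5156 -0.0043] [ 1.0679 -0.2002  0.2182]
side_cutter 0.57 [308.4, 233.0] 171 [ 0.4284 -0.0048  0.0096] [ 0.3743 -0.0442 -0.0041] [0.4787 0.0102 0.0165]
screwdriver 0.78 [198.0, 284.6] 326 [0.439  0.4106 0.0218] [ 0.3911  0.3767 -0.0034] [0.5708 0.4602 0.0345]
sensor_cap 0.41 [310.3, 236.9] 97 [ 0.4176 -0.0061  0.011 ] [ 0.3743 -0.0416 -0.0027] [0.4645 0.0076 0.0165]
breaker 0.79 [297.8, 178.6] 270 [ 0.7111 -0.1701  0.0473] [ 0.6767 -0.2676 -0.0042] [ 0.8265 -0.1494  0.09  ]
top [0.3105 0.0755 1.4
[... 1262 characters left out ...]
07]
sensor_cap 0.81 [296.8, 152.1] 263 [ 0.7323 -0.0297  0.0244] [ 0.7058 -0.0555 -0.0042] [ 0.7614 -0.0028  0.0532]
breaker 0.53 [341.5, 152.9] 278 [ 0.7109 -0.172   0.0608] [ 0.6771 -0.2111 -0.0059] [ 0.768  -0.1495  0.0935]
{'t': 0.9, 'q': array([-0.8113,  0.0402,  0.0848, -0.    , -1.6155, -0.3337]), 'qvel': array([-0.001 ,  0.0009, -0.0009, -0.0006, -0.0011,  0.0012]), 'effort': array([ -0.0005, -36.792 ,  34.7445,   6.933 ,  -0.0008,  -0.    ]), 'tool_pos': array([ 0.2478, -0.5464,  0.2313]), 'eef_rot': array([ 0.5417,  0.8406,  0.    , -0.0001]), 'wrist_force': array([-0.0894,  0.1248, -0.0302]), 'wrist_torque': array([ 0.0171, -0.007 , -0.0426]), 'gripper_width': 0.08554120710049565}
```

View pics/scene0.png

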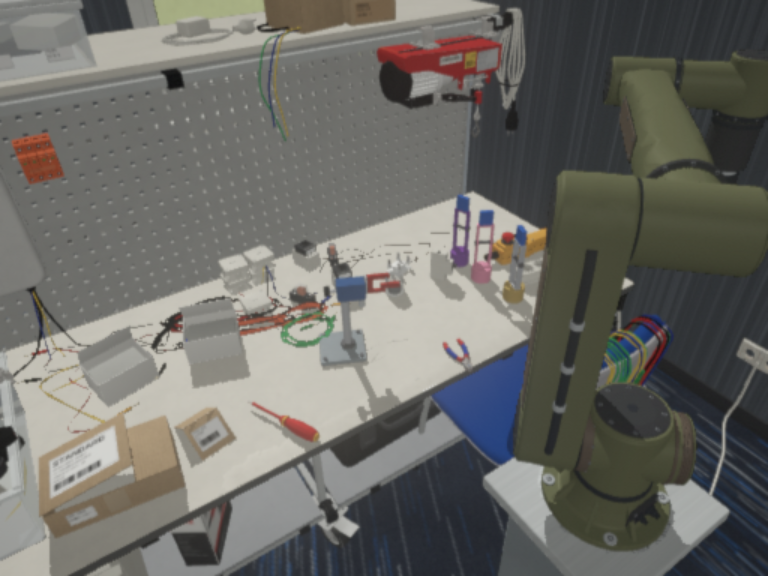

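View pics/top0.png

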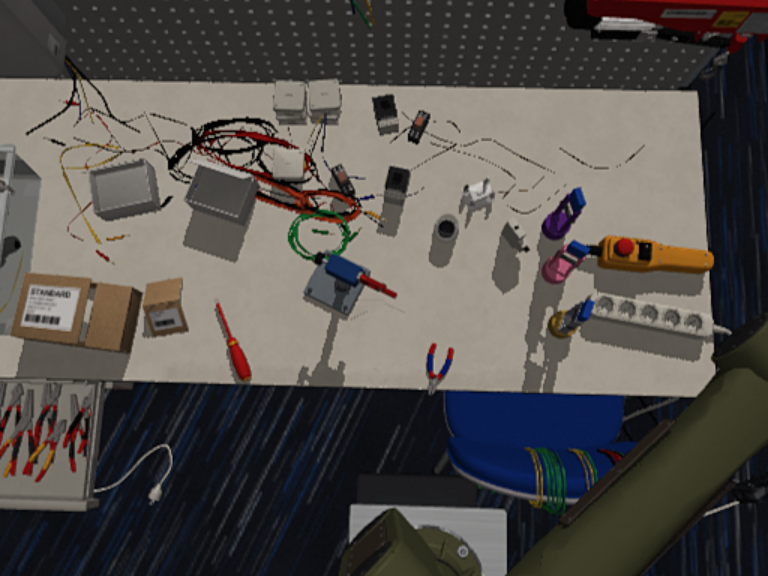

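Brass weight is the near one (top view ~(380,213) unscaled; pink and purple behind it). The red hook is at about (378,287)/1.5, pointing right (-y world) from the blue carriage. Now I need precise poses.

```bash
cat > m.py <<'E'
from h import *
np.set_printoptions(precision=4,suppress=True)
def rect(p):
    (c,s,a)=cv2.minAreaRect((p[:,:2]*1000).astype(np.float32)); return np.round(c,1),np.round(s,1),round(a,1)
def ax(p):
    q=p[:,:2]-p[:,:2].mean(0); u,s,v=np.linalg.svd(q,full_matrices=False); return np.degrees(np.arctan2(v[0,1],v[0,0]))
for n in ["scene","top"]:
    im=ctrl.get_image(n); P=pts(im); c=im["color"].astype(int); ok=im["z_map"]>0
    r,g,b=c[...,0],c[...,1],c[...,2]
    hsv=cv2.cvtColor(im["color"],cv2.COLOR_RGB2HSV); h=hsv[...,0]; S=hsv[...,1]
    X,Y,Z=P[...,0],P[...,1],P[...,2]
    near=ok&(abs(X-.527)<.06)&(abs(Y+.27)<.07)
    bl=near&(h>100)&(h<125)&(S>120)&(Z>.16)&(Z<.23)
    tp=bl&(Z>.209)
    br=near&(Z>.015)&(Z<.05)
    for k,m in [("grip",bl),("griptop",tp),("brass",br)]:
        p=P[m]; print(n,k,len(p),p.mean(0),rect(p),ax(p),p.min(0),p.max(0))
    nb=ok&(abs(X-.59)<.12)&(abs(Y-.17)<.13)
    rd=nb&((h<8)|(h>172))&(S>130)&(Z>.1)
    bc=nb&(h>100)&(h<125)&(S>120)&(Z>.1)
    ft=nb&(Z>.008)&(Z<.03)&(S<60)
    for k,m in [("hook",rd),("carr",bc),("carrtop",bc&(Z>P[bc][:,2].max()-.008)),("foot",ft)]:
        p=P[m]; print(n,k,len(p),p.mean(0),rect(p),ax(p),p.min(0),p.max(0))
    p=P[rd]; p=p[p[:,2]>np.percentile(p[:,2],70)]; print(n,"hooktop",p.mean(0),ax(p),rect(p))
    crop=lambda a,b,c_,d: cv2.resize(cv2.cvtColor(im["color"][c_:d,a:b],cv2.COLOR_RGB2BGR),None,fx=6,fy=6,interpolation=cv2.INTER_CUBIC)
    v,u=np.where(rd); cv2.imwrite(f"pics/hook_{n}.png",crop(u.min()-40,u.max()+25,v.min()-20,v.max()+30))
E
python3 m.py
```

```text
scene grip 47 [ 0.5236 -0.2687  0.2036] (array([ 525.9, -270.8]), array([10.5, 30.7]), 63.9) 163.0887979899154 [ 0.5111 -0.2794  0.1835] [ 0.5411 -0.2625  0.2175]
scene griptop 17 [ 0.5255 -0.2706  0.2143] (array([ 526. , -271.5]), array([ 8.6, 23.2]), 61.9) 156.768113965113 [ 0.5161 -0.2794  0.2093] [ 0.5376 -0.2645  0.2175]
scene brass 170 [ 0.5253 -0.2743  0.0354] (array([ 537.4, -297.1]), array([ 52.3, 106.9]), 24.1) 117.84235665089345 [ 0.4967 -0.3392  0.0151] [ 0.5831 -0.2468  0.0499]Traceback (most recent call last):
  File "m.py", line 22, in <module>
    for k,m in [("hook",rd),("carr",bc),("carrtop",bc&(Z>P[bc][:,2].max()-.008)),("foot",ft)]:
                                                         ~~~~~~~~~~~~~~^^
    return umr_maximum(a, axis, None, out, keepdims, initial, where)
ValueError: zero-size array to reduction operation maximum which has no identity
```

```bash
sed -i 's/bc=nb&(h>100)&(h<125)&(S>120)/bc=nb\&(h>95)\&(h<130)\&(S>75)/; s/^    for k,m in \[("hook"/    if not bc.any(): print("no bc"); bc=rd\n&/' m.py; python3 m.py
```

```text
scene grip 48 [ 0.5235 -0.2687  0.2031] (array([ 526.4, -271.7]), array([10.4, 27.6]), 67.6) 163.26441868691728 [ 0.5134 -0.278   0.1837] [ 0.5399 -0.2625  0.2188]
scene griptop 19 [ 0.5247 -0.2695  0.2146] (array([ 526. , -271.5]), array([10.3, 26.3]), 69.3) 158.06653523701257 [ 0.5134 -0.278   0.2093] [ 0.5385 -0.2638  0.2188]
scene brass 164 [ 0.5254 -0.2739  0.035 ] (array([ 537.7, -297.2]), array([ 51.7, 111. ]), 24.8) 117.0778635341478 [ 0.4997 -0.3386  0.0152] [ 0.5845 -0.2459  0.0499]
scene hook 4 [0.5674 0.1143 0.2039] (array([566.5, 112.1]), array([57.2,  2.4]), 66.2) -114.13885420240264 [0.5538 0.0864 0.186 ] [0.5769 0.1388 0.2103]
scene carr 188 [0.591  0.1812 0.1927] (array([595.5, 178.8]), array([60.4, 37.4]), 61.0) 62.985207850251605 [0.5681 0.1485 0.1644] [0.6256 0.2109 0.203 ]
scene carrtop 121 [0.595  0.1795 0.1991] (array([596.5, 178.8]), array([61.6, 36.1]), 57.3) 62.60856150738859 [0.5681 0.1485 0.195 ] [0.6256 0.2109 0.203 ]
scene foot 596 [0.6098 0.2118 0.0132] (array([625.4, 217.8]), array([165.1, 161. ]), 88.8) -143.40601208624886 [0.5441 0.135  0.0081] [0.70
[... 613 characters left out ...]
5685 0.1144 0.1981] (array([568.2, 110. ]), array([71.9, 12. ]), 65.8) -112.99543201777175 [0.5504 0.078  0.1673] [0.585  0.1441 0.2144]
top carr 315 [0.5964 0.1779 0.1959] (array([602.6, 187.4]), array([90. , 36.6]), 65.8) -118.093618595573 [0.5692 0.1413 0.1636] [0.629  0.2289 0.2058]
top carrtop 157 [0.5976 0.1763 0.2   ] (array([597.2, 175.4]), array([64.1, 34.8]), 64.4) -117.05585258901154 [0.5692 0.1413 0.1978] [0.6231 0.2092 0.2058]
top foot 598 [0.5967 0.2129 0.0126] (array([604.8, 189.3]), array([233.2, 210.3]), 81.4) 51.81199698431865 [0.492  0.0583 0.008 ] [0.7088 0.2941 0.0263]
top hooktop [0.5727 0.1225 0.2103] -115.38975523928057 (array([571.5, 120.2]), array([48.,  9.]), 64.3)
```

```bash
python3 -m inch '[[[1.4,4.1,-1.1],0],[[1.4,4.1,-1.1],0],[[1.4,4.1,-1.1],0],[[1.4,4.1,-1.1],0],[[1.4,4.1,-1.1],0],[[1.4,4.1,-1.1],0],[[1.4,4.1,-1.1],0],[[1.4,4.1,-1.1],0],[[1.4,4.1,-1.1],0],[[0,0,0],0]]' && python3 -m inch '[[[0,0,0],0.13],[[0,0,0],0.13],[[0,0,0],0.13],[[0,0,0],0.13],[[0,0,0],0.13],[[0,0,0],0.14],[[0,0,0],0],[[0,0,0],0]]'
cat >> h.py <<'E'
def toolrel(target, az=None):
    "shift in tool axes, cm, from the measured pose to a world TCP target; az: wanted azimuth of tool x in deg"
    o=ctrl.get_obs(); M=R.from_quat(o["eef_rot"]).as_matrix()
    a=np.degrees(np.arctan2(M[1,0],M[0,0])); d=M.T@(np.array(target)-o["tool_pos"])*100
    print("t",round(o["t"],2),"tcp",o["tool_pos"],"az",round(a,2),"tilt",M[2],"shift cm",d, "turn", None if az is None else np.radians(a-az),"F",o["wrist_force"],"w",o["gripper_width"])
def fpts(im):
    z=im["z_map"]; H,W=z.shape
    f=H/2/np.tan(np.radians(im["fovy"])/2)
    v,u=np.mgrid[:H,:W]; dx=u-im["cx"]; dy=v-im["cy"]; r=np.hypot(dx,dy)+1e-9; th=r/f
    k=np.where(th<1.5,np.tan(np.minimum(th,1.5)),np.nan)/r
    return np.dstack([dx*k*z,dy*k*z,z])@R.from_quat(im["orientation"]).as_matrix().T+np.array(im["position"])
E
python3 - <<'E'
from h import *
np.set_printoptions(precision=4,suppress=True)
im=ctrl.get_image("wrist"); save(im,"w1.png",1.5); print(im["position"],im["orientation"],im["fovy"])
toolrel([.529,-.275,.3],69)
P=fpts(im); ok=im["z_map"]>0
hsv=cv2.cvtColor(im["color"],cv2.COLOR_RGB2HSV); h=hsv[...,0]; S=hsv[...,1]
X,Y,Z=P[...,0],P[...,1],P[...,2]
m=ok&(abs(X-.527)<.05)&(abs(Y+.27)<.05)&(Z>.205)&(Z<.23)&(h>95)&(h<130)&(S>80)
p=P[m];print(len(p),p.mean(0),cv2.minAreaRect((p[:,:2]*1000).astype(np.float32)),np.where(m)[0].mean(),np.where(m)[1].mean())
E
```

```text
t: 2.05
tool_pos: [0.5349, -0.276, 0.3304]
eef_rot: [0.54, 0.842, 0.0, 0.0]
wrist_force: [-1.0, -1.2, -1.2]
gripper_width: 0.0855
t: 2.85
tool_pos: [0.5317, -0.2794, 0.3302]
eef_rot: [0.822, 0.569, -0.0, -0.0]
wrist_force: [0.7, 0.6, -0.2]
gripper_width: 0.0853
[ 0.4656 -0.2549  0.4726] [0.8146 0.5635 0.078  0.1132] 65.70646984690485
t 2.9 tcp [ 0.5317 -0.2794  0.3303] az 69.31 tilt [ 0.     -0.0001 -1.    ] shift cm [ 0.3154 -0.4093  3.0272] turn 0.005460267206557312 F [-0.0404  1.1695  0.3532] w 0.08538839046213784
577 [ 0.5281 -0.2753  0.2153] ((529.2326049804688, -275.8046569824219), (13.154655456542969, 35.665950775146484), 67.07176971435547) 183.22357019064125 260.7105719237435
```

```bash
python3 -m inch '[[[0.3,-0.4,3],0],[[0,0,3],0],[[0,0,3],0],[[0,0,3],0],[[0,0,2],0],[[0,0,0.5],0],[[0,0,0],0],[[0,0,0],0]]'
python3 - <<'E'
from h import *
np.set_printoptions(precision=4,suppress=True)
toolrel([.529,-.2755,.184],69)
im=ctrl.get_image("wrist"); save(im,"w2.png",1.5)
E
```

```text
t: 3.7
tool_pos: [0.5297, -0.2754, 0.187]
eef_rot: [0.823, 0.568, 0.001, 0.001]
wrist_force: [0.0, 1.0, 0.4]
gripper_width: 0.0854
t 3.7 tcp [ 0.5297 -0.2754  0.187 ] az 69.18 tilt [-0.0002  0.0021 -1.    ] shift cm [-0.0375 -0.0589  0.2999] turn 0.00311636099434722 F [0.0469 0.9768 0.4454] w 0.08539160382190326
```

View pics/w2.png

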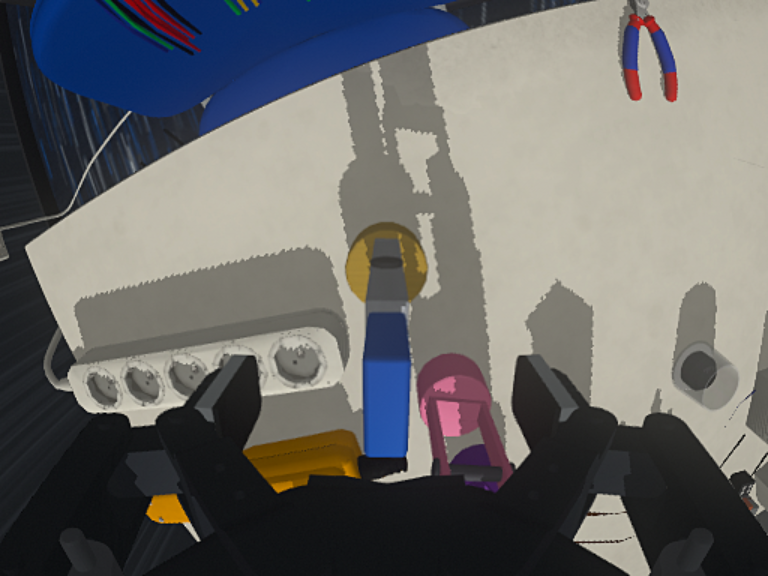

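View pics/hook_top.png

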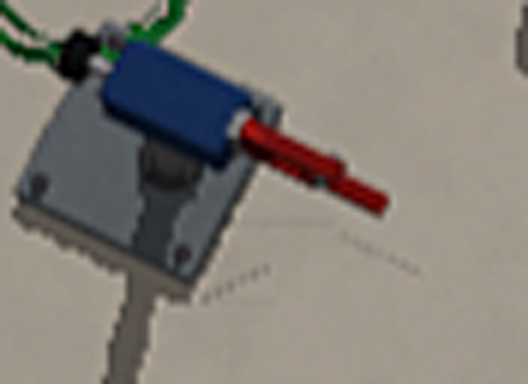

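Blue grip at (386,385) is centred between the fingers, with brass underneath. The pink one is clear behind. Closing.

```bash
python3 -m inch '[[[0,0,0.2],0],[[0,0,0],0],[[0,0,0],0],[[0,0,0],0],[[0,0,0],0],[[0,0,0],0],[[0,0,0],0],[[0,0,0],0]]' 0 && python3 -m inch '[[[0,0,-0.5],0],[[0,0,-2],0],[[0,0,-3],0],[[0,0,-3],0],[[0,0,-3],0],[[0,0,-2],0],[[0,0,0],0],[[0,0,0],0]]'
python3 - <<'E'
from h import *
np.set_printoptions(precision=4,suppress=True)
toolrel([.5,.0,.32],65.5)
im=ctrl.get_image("wrist"); save(im,"w3.png",1.5)
im=ctrl.get_image("top"); P=pts(im); ok=im["z_map"]>0
hsv=cv2.cvtColor(im["color"],cv2.COLOR_RGB2HSV); h=hsv[...,0]; S=hsv[...,1]
X,Y,Z=P[...,0],P[...,1],P[...,2]
nb=ok&(abs(X-.57)<.06)&(abs(Y-.11)<.08)
rd=nb&((h<8)|(h>172))&(S>130)&(Z>.1)
p=P[rd]; c=np.array([.5685,.1144])
for az in [65.5]:
    d=np.array([np.cos(np.radians(az)),np.sin(np.radians(az))]); s=(p[:,:2]-c)@d; n=(p[:,:2]-c)@np.array([d[1],-d[0]])
    for k in np.argsort(s)[::2]: print(*np.round([s[k]*1e3,n[k]*1e3,p[k,2]*1e3],1),sep=' ',end=' | ')
E
```

```text
t: 4.55
tool_pos: [0.5293, -0.2751, 0.1835]
eef_rot: [0.823, 0.567, 0.0, 0.0]
wrist_force: [0.1, -0.3, 0.7]
gripper_width: 0.0133
t: 5.35
tool_pos: [0.5292, -0.2745, 0.3167]
eef_rot: [0.823, 0.567, -0.0, -0.001]
wrist_force: [-0.4, -0.2, -5.1]
gripper_width: 0.0136
t 5.35 tcp [ 0.5292 -0.2745  0.3167] az 69.15 tilt [ 0.001 -0.002 -1.   ] shift cm [ 24.6155 -12.504   -0.2807] turn 0.06369193864879052 F [-0.4103 -0.2158 -5.0714] w 0.013589716594128198
-40.3 -0.8 185.7 | -37.8 -2.1 186.1 | -36.8 -0.0 189.2 | -34.9 4.0 181.1 | -32.2 2.9 180.1 | -31.2 -1.5 183.5 | -28.9 -3.3 186.4 | -27.5 -0.4 184.5 | -24.8 -1.4 183.2 | -24.0 0.3 188.4 | -21.9 4.5 179.0 | -19.9 -3.4 210.8 | -18.6 -1.5 184.3 | -18.1 5.7 179.9 | -16.7 2.9 203.9 | -16.1 -2.8 184.8 | -14.5 1.1 207.2 | -13.3 3.6 207.3 | -11.2 7.6 199.5 | -10.4 -2.8 215.7 | -9.0 -0.0 214.1 | -7.7 -3.8 214.0 | -4.9 1.9 210.7 | -3.6 -3.6 175.5 | -3.2 5.2 206.6 | -2.0 1.3 207.1 | -0.9 -2.7 208.4 | -0.7 -3.7 184.3 | 1.4 -4.3 210.9 | 2.8 4.8 209.3 | 3.4 -2.6 170.1 | 5.0 -3.9 201.4 | 5.2 -2.9 210.1 | 6.6 -0.1 208.8 | 7.8 -0.5 165.6 | 9.1 4.9 209.3 | 9.6 -2.9 172.6 | 11.2 0.2 169.9 | 11.6 -2.6 208.9 | 13.1 0.3 207.1 | 14.1 -0.6 167.1 | 15.4 5.0 209.5 | 16.6 1.3 209.2 | 17.3 -4.1 203.5 | 18.3 1.1 164.9 | 19.2 0.2 208.6 | 20.6 2.8 208.0 | 21.4 -1.6 211.5 | 22.1 5.8 205.8 | 23.6 -4.0 203.8 | 24.3 4.0 208.7 | 25.3 -0.0 210.2 | 26.7 -3.5 208.7 | 28.0 -3.8 179.9 | 28.3 0.4 215.6 | 29.8 -4.0 204.4 | 30.8 4.4 207.4 | 31.9 0.5 207.9 |
```

Weight is held (width 13.6 mm, about 5 N). Estimated hook: tongue top h ≈ 0.184, +y_b azimuth ≈ 65.5°, origin ≈ (0.573, 0.124). Moving to y_b = -100 mm.

```bash
python3 -m inch '[[[0,0,0],0.064],[[2,-0.9,0],0],[[3.5,-1.55,0],0],[[3.5,-1.55,0],0],[[3.5,-1.55,0],0],[[3.5,-1.55,0],0],[[3.5,-1.55,0],0],[[3.5,-1.55,0],0],[[3.5,-1.55,0],0],[[1.6,-0.7,0],0]]' && python3 -m inch '[[[0,0,0],0],[[0,0,1],0],[[0,0,2],0],[[0,0,1],0],[[0,0,0.5],0],[[0,0,0],0],[[0,0,0],0],[[0,0,0],0],[[0,0,0],0]]'
python3 - <<'E'
from h import *
np.set_printoptions(precision=4,suppress=True)
toolrel([.5316,.0334,.2635],65.5)
for n in ["wrist","scene","top"]:
    im=ctrl.get_image(n); save(im,n+"_a.png",1.5)
    c=cv2.cvtColor(im["color"],cv2.COLOR_RGB2BGR)
    if n=="scene": cv2.imwrite("pics/scene_a.png",cv2.resize(c[140:260,190:330],None,fx=5,fy=5,interpolation=cv2.INTER_CUBIC))
im=ctrl.get_image("wrist")
P=fpts(im); ok=im["z_map"]>0
hsv=cv2.cvtColor(im["color"],cv2.COLOR_RGB2HSV); h=hsv[...,0]; S=hsv[...,1]
X,Y,Z=P[...,0],P[...,1],P[...,2]
rd=ok&(abs(X-.57)<.06)&(abs(Y-.11)<.08)&((h<8)|(h>172))&(S>130)&(Z>.12)
d=np.array([.4147,.91]); p=P[rd]; c=np.array([.5731,.1244]); s=(p[:,:2]-c)@d*1e3; n=(p[:,:2]-c)@np.array([d[1],-d[0]])*1e3; z=p[:,2]*1e3
print(len(p)); 
for a in range(-60,40,5):
    k=(s>=a)&(s<a+5)
    if k.any(): print(a,k.sum(),np.round([n[k].min(),n[k].max(),z[k].min(),np.median(z[k]),z[k].max()],1))
print(s.min(),s.max())
E
```

```text
t: 6.45
tool_pos: [0.5319, 0.0352, 0.3161]
eef_rot: [0.84, 0.542, -0.001, -0.001]
wrist_force: [-0.4, 1.1, -3.9]
gripper_width: 0.0129
t: 7.35
tool_pos: [0.5328, 0.0323, 0.274]
eef_rot: [0.841, 0.541, 0.001, 0.0]
wrist_force: [0.6, 0.3, -4.8]
gripper_width: 0.0138
t 7.35 tcp [0.5328 0.0323 0.274 ] az 65.46 tilt [ 0.0007  0.0007 -1.    ] shift cm [ 0.0492 -0.1567  1.0458] turn -0.0006674435368221557 F [ 0.6218  0.2664 -4.8464] w 0.013767130536211905
1395
-55 36 [ -4.    4.6 176.7 183.9 185.3]
-50 57 [ -3.6   4.7 182.3 183.7 185.4]
-45 59 [ -3.4   4.7 183.1 183.9 185.8]
-40 58 [ -3.7   4.8 182.1 183.9 185.3]
-35 65 [ -3.4   4.7 182.8 184.  208.3]
-30 145 [ -4.6   5.3 175.6 208.  211.3]
-25 92 [ -4.5   5.5 182.7 209.8 211.6]
-20 70 [ -4.1   4.7 164.7 210.  211.3]
-15 87 [ -4.4   4.7 165.6 209.8 211.2]
-10 90 [ -4.4   4.9 164.5 209.6 211. ]
-5 122 [ -4.3   5.  165.1 208.8 211.5]
0 128 [ -4.2   5.3 163.9 208.5 211.2]
5 131 [ -4.5   5.5 164.  205.5 211.5]
10 128 [ -4.5   5.4 165.2 209.  211.3]
15 116 [ -4.3   5.4 167.1 208.  211.6]
20 10 [ -3.5  13.4 189.3 208.9 210.3]
25 1 [ 14.8  14.8 185.4 185.4 185.4]
-53.11914373838681 25.562845771749647
```

View pics/wrist_a.png

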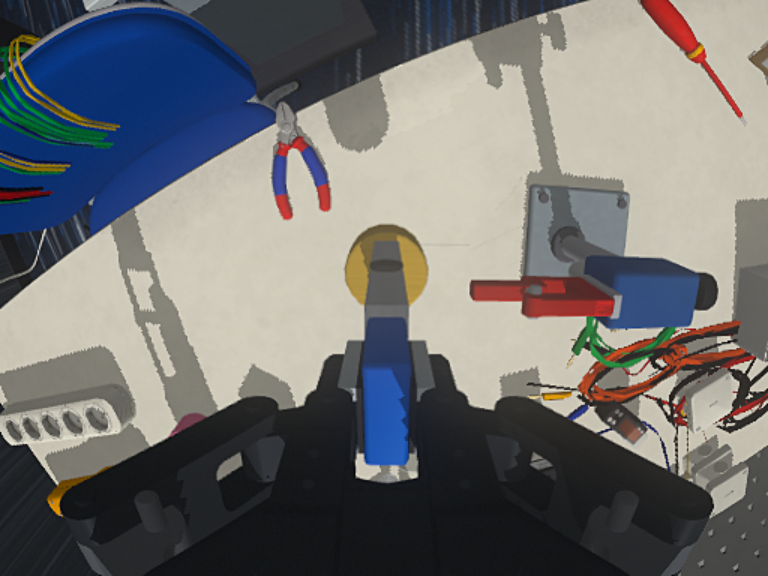

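View pics/scene_a.png

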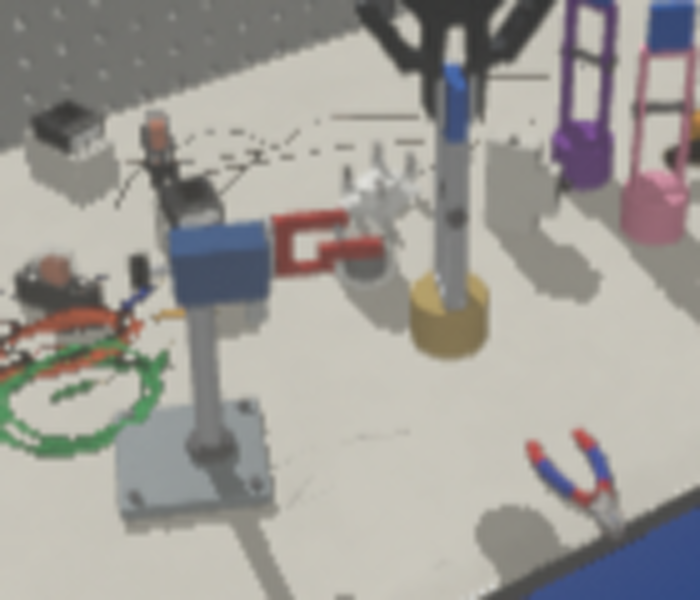

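The wrist view shows the tongue (480,290) right of the weight and the jaw from (525,290). h ≈ 0.1839 and the origin estimate is confirmed within about 1 mm. Moving the pin over the tongue at y_b = -42, then touching down gently.

```bash
python3 -m inch '[[[0,-0.13,0.5],0],[[0,0,0.5],0],[[1,0,0],0],[[1.5,0,0],0],[[1.5,0,0],0],[[1.2,0,0],0],[[0.6,0,0],0],[[0,0,0],0],[[0,0,0],0],[[0,0,0],0]]' && python3 -m inch '[[[0,0,0.3],0],[[0,0,0.1],0],[[0,0,0],0],[[0,0,0],0],[[0,0,0],0]]'
python3 - <<'E'
from h import *
np.set_printoptions(precision=4,suppress=True)
o=ctrl.get_obs(); d=np.array([.4147,.91]); n=np.array([.91,-.4147]); q=o["tool_pos"][:2]-np.array([.5731,.1244])
print("y_b",q@d*1e3,"x_b",q@n*1e3,"pin z",o["tool_pos"][2]*1e3-63.5,o["wrist_force"])
im=ctrl.get_image("scene");c=cv2.cvtColor(im["color"],cv2.COLOR_RGB2BGR)
cv2.imwrite("pics/scene_b.png",cv2.resize(c[140:260,190:330],None,fx=5,fy=5,interpolation=cv2.INTER_CUBIC))
im=ctrl.get_image("wrist");save(im,"wrist_b.png",1.5)
E
```

```text
t: 8.55
tool_pos: [0.5554, 0.0853, 0.2635]
eef_rot: [0.841, 0.541, 0.0, 0.0]
wrist_force: [0.2, 0.3, -4.0]
gripper_width: 0.0129
t: 9.05
tool_pos: [0.5555, 0.0856, 0.2594]
eef_rot: [0.841, 0.541, 0.0, -0.0]
wrist_force: [0.1, 0.8, -3.6]
gripper_width: 0.0134
y_b -42.64728705416189 x_b 0.09359550329625205 pin z 195.88546944221315 [ 0.1291  0.7605 -3.5745]
```

View pics/scene_b.png

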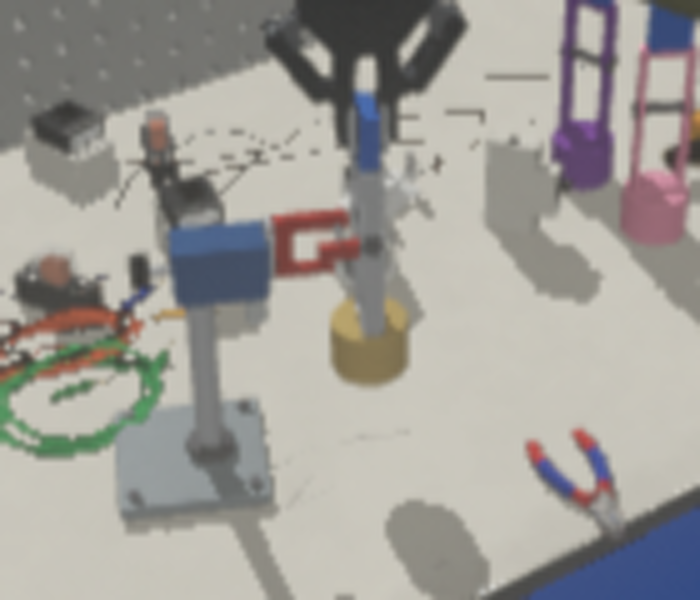

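View pics/wrist_b.png

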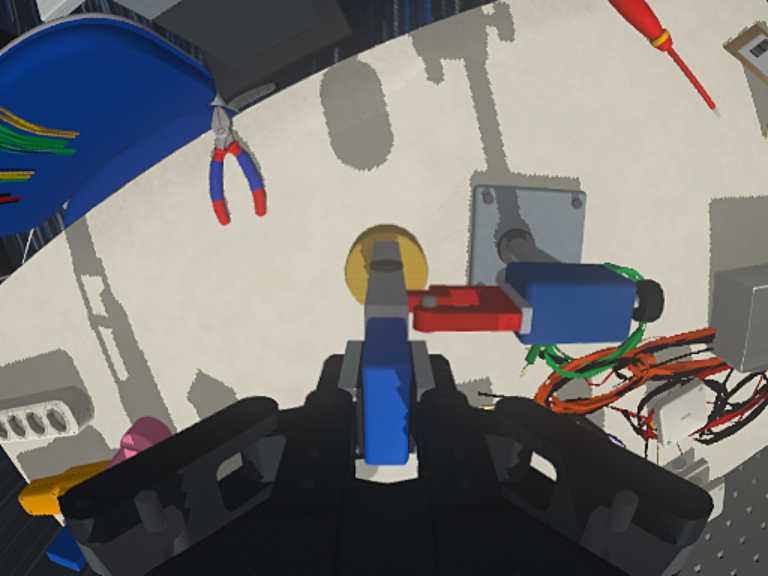

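The pin (372,245 in the crop) is over the tongue's end and the weight hangs upright. Lowering to find contact.

```bash
W='[[0,0,0],0]'; for i in 1; do python3 -m inch '[[[0,0,0.3],0],[[0,0,0.1],0],[[0,0,0],0],[[0,0,0],0],[[0,0,0],0]]'; done; python3 -m inch '[[[0,0,0.1],0],[[0,0,0],0],[[0,0,0],0]]'; python3 -m inch '[[[0,0,0.1],0],[[0,0,0],0],[[0,0,0],0]]'; python3 -m inch '[[[0,0,0.1],0],[[0,0,0],0],[[0,0,0],0]]'
```

```text
t: 9.65
tool_pos: [0.5555, 0.0856, 0.2553]
eef_rot: [0.841, 0.541, 0.0, -0.0]
wrist_force: [0.2, -0.4, -3.2]
gripper_width: 0.0133
t: 9.95
tool_pos: [0.5555, 0.0856, 0.2542]
eef_rot: [0.841, 0.541, -0.0, -0.0]
wrist_force: [0.3, 0.3, -4.1]
gripper_width: 0.0134
t: 10.25
tool_pos: [0.5555, 0.0856, 0.2532]
eef_rot: [0.841, 0.541, -0.0, -0.0]
wrist_force: [0.7, 0.5, -3.1]
gripper_width: 0.0131
t: 10.55
tool_pos: [0.5556, 0.0856, 0.2526]
eef_rot: [0.841, 0.541, 0.0, 0.0]
wrist_force: [-0.2, -0.4, -2.0]
gripper_width: 0.0133
```

```bash
python3 -m inch '[[[0,0,0.1],0],[[0,0,0],0],[[0,0,0],0]]'; python3 -m inch '[[[0,0,0.05],0],[[0,0,0],0],[[0,0,0],0]]'
```

```text
t: 10.85
tool_pos: [0.5556, 0.0856, 0.2517]
eef_rot: [0.841, 0.541, 0.0, 0.0]
wrist_force: [-1.0, 0.7, -0.9]
gripper_width: 0.0132
t: 11.15
tool_pos: [0.5556, 0.0856, 0.2511]
eef_rot: [0.841, 0.541, 0.0, 0.0]
wrist_force: [-0.1, 0.4, 1.2]
gripper_width: 0.0131
```

Contact at TCP z ≈ 0.2527, which agrees with the sighted height. Raising to about 1.2 mm clearance and sliding in.

```bash
python3 -m inch '[[[0,0,-0.28],0],[[0,0,0],0],[[0.4,0,0],0],[[0.4,0,0],0],[[0.4,0,0],0],[[0,0,0],0],[[0,0,0],0]]'; python3 -m inch '[[[0.4,0,0],0],[[0.4,0,0],0],[[0.4,0,0],0],[[0,0,0],0],[[0,0,0],0]]'
python3 - <<'E'
from h import *
im=ctrl.get_image("scene");c=cv2.cvtColor(im["color"],cv2.COLOR_RGB2BGR)
cv2.imwrite("pics/scene_c.png",cv2.resize(c[160:230,220:300],None,fx=8,fy=8,interpolation=cv2.INTER_CUBIC))
E
```

```text
t: 11.85
tool_pos: [0.5605, 0.0967, 0.2533]
eef_rot: [0.841, 0.541, -0.0, -0.0]
wrist_force: [0.1, 0.5, -4.1]
gripper_width: 0.0132
t: 12.35
tool_pos: [0.5656, 0.1082, 0.253]
eef_rot: [0.841, 0.541, 0.0, -0.001]
wrist_force: [0.5, 0.8, -6.0]
gripper_width: 0.0132
```

View pics/scene_c.png

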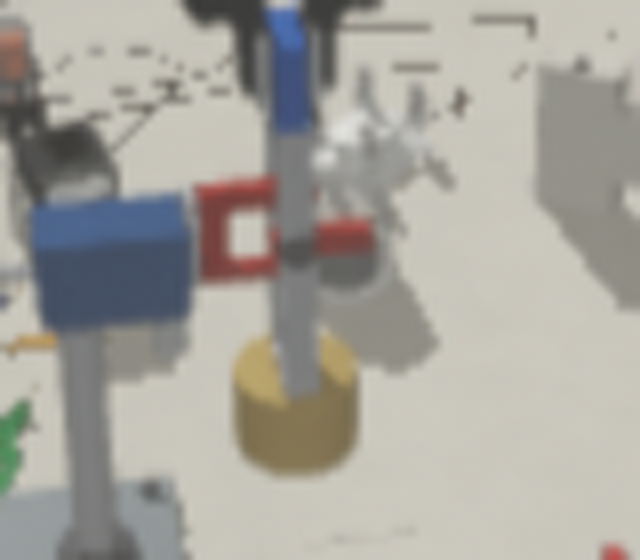

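The pin (298,250) is about 4 mm past the gate line and forces are small. Continuing to y_b = 0.

```bash
python3 -m inch '[[[0.4,0,-0.05],0],[[0.4,0,0],0],[[0,0,0],0],[[0,0,0],0]]'; python3 -m inch '[[[0.4,0,0],0],[[0.4,0,0],0],[[0.2,0,0],0],[[0,0,0],0],[[0,0,0],0],[[0,0,0],0]]'
python3 - <<'E'
from h import *
o=ctrl.get_obs(); d=np.array([.4147,.91]); n=np.array([.91,-.4147]); q=o["tool_pos"][:2]-np.array([.5731,.1244])
print("y_b",q@d*1e3,"x_b",q@n*1e3,"pin z",o["tool_pos"][2]*1e3-63.5,o["wrist_force"],o["wrist_torque"])
im=ctrl.get_image("scene");c=cv2.cvtColor(im["color"],cv2.COLOR_RGB2BGR)
cv2.imwrite("pics/scene_d.png",cv2.resize(c[160:230,220:300],None,fx=8,fy=8,interpolation=cv2.INTER_CUBIC))
im=ctrl.get_image("wrist");save(im,"wrist_d.png",1.5)
E
```

```text
t: 12.8
tool_pos: [0.569, 0.1154, 0.2542]
eef_rot: [0.841, 0.541, 0.001, -0.0]
wrist_force: [-0.1, 1.3, -7.1]
gripper_width: 0.0134
t: 13.4
tool_pos: [0.573, 0.1238, 0.2542]
eef_rot: [0.841, 0.541, 0.0, -0.0]
wrist_force: [-0.1, -0.0, -4.3]
gripper_width: 0.0134
y_b -0.6450930719158489 x_b 0.13285884497429787 pin z 190.71674261107074 [-0.12994992 -0.03733316 -4.25616126] [ 0.05139968  0.00424902 -0.01262666]
```

View pics/scene_d.png

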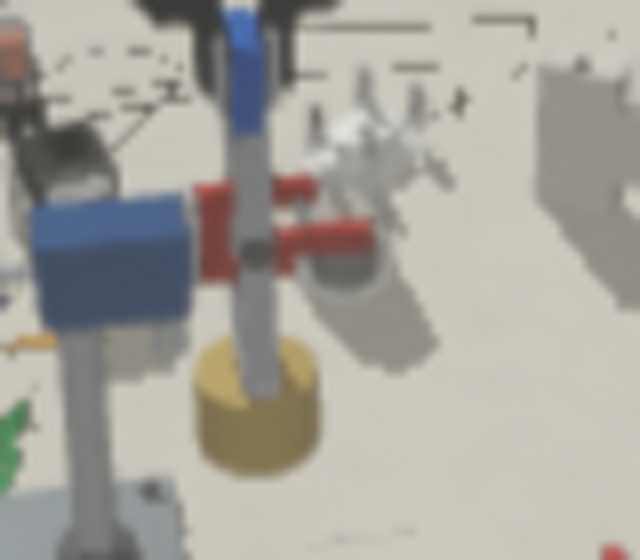

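View pics/wrist_d.png

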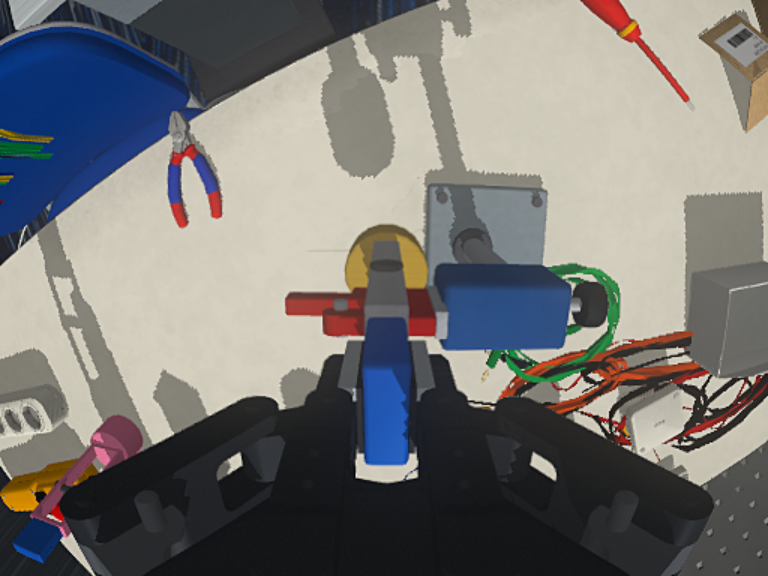

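The pin is over the throat and the wrist force is back to just the weight's load, so the gate has passed. Lowering.

```bash
python3 -m inch '[[[0.05,0,0.2],0],[[0,0,0.2],0],[[0,0,0.2],0],[[0,0,0],0],[[0,0,0],0]]'; python3 -m inch '[[[0,0,0.2],0],[[0,0,0.2],0],[[0,0,0.2],0],[[0,0,0],0],[[0,0,0],0]]'; python3 -m inch '[[[0,0,0.2],0],[[0,0,0],0],[[0,0,0],0]]'; python3 -m inch '[[[0,0,0.1],0],[[0,0,0],0],[[0,0,0],0]]'
```

```text
t: 14.0
tool_pos: [0.5731, 0.1242, 0.248]
eef_rot: [0.841, 0.541, -0.0, -0.0]
wrist_force: [-0.4, -0.4, -3.4]
gripper_width: 0.013
t: 14.5
tool_pos: [0.5731, 0.1242, 0.242]
eef_rot: [0.841, 0.541, -0.0, -0.0]
wrist_force: [-0.3, 0.8, -4.4]
gripper_width: 0.0133
t: 14.8
tool_pos: [0.5731, 0.1243, 0.24]
eef_rot: [0.841, 0.541, -0.0, -0.0]
wrist_force: [0.2, 0.1, -3.2]
gripper_width: 0.0133
t: 15.1
tool_pos: [0.5731, 0.1243, 0.239]
eef_rot: [0.841, 0.541, -0.0, -0.0]
wrist_force: [-0.5, 0.3, -3.9]
gripper_width: 0.0133
```

```bash
python3 -m inch '[[[0,0,0.1],0],[[0,0,0],0],[[0,0,0],0]]'; python3 -m inch '[[[0,0,0.06],0],[[0,0,0],0],[[0,0,0],0]]';python3 -m inch '[[[0,0,0.04],0],[[0,0,0],0],[[0,0,0],0]]'
```

```text
t: 15.4
tool_pos: [0.5732, 0.1242, 0.2385]
eef_rot: [0.841, 0.541, 0.0, 0.0]
wrist_force: [-0.2, -0.9, -2.9]
gripper_width: 0.0131
t: 15.7
tool_pos: [0.5732, 0.1243, 0.2379]
eef_rot: [0.841, 0.541, 0.0, 0.0]
wrist_force: [-0.4, 0.5, 0.1]
gripper_width: 0.0131
t: 16.0
tool_pos: [0.5733, 0.1243, 0.2374]
eef_rot: [0.841, 0.541, 0.0, 0.0]
wrist_force: [-0.1, 0.5, 0.4]
gripper_width: 0.0128
```

```bash
python3 -m inch '[[[0,0,0],0],[[0,0,0],0],[[0,0,0],0],[[0,0,0],0],[[0,0,0],0],[[0,0,0],0]]' 3.5
python3 - <<'E'
from h import *
for n in ["scene","wrist"]:
    im=ctrl.get_image(n);c=cv2.cvtColor(im["color"],cv2.COLOR_RGB2BGR)
    if n=="scene": c=cv2.resize(c[160:230,220:300],None,fx=8,fy=8,interpolation=cv2.INTER_CUBIC)
    else: c=cv2.resize(c[140:340,150:350],None,fx=3,fy=3)
    cv2.imwrite(f"pics/{n}_e.png",c)
E
```

```text
t: 16.6
tool_pos: [0.5732, 0.1243, 0.2371]
eef_rot: [0.841, 0.541, -0.0, -0.0]
wrist_force: [-0.7, -0.5, 0.1]
gripper_width: 0.035
```

View pics/scene_e.png

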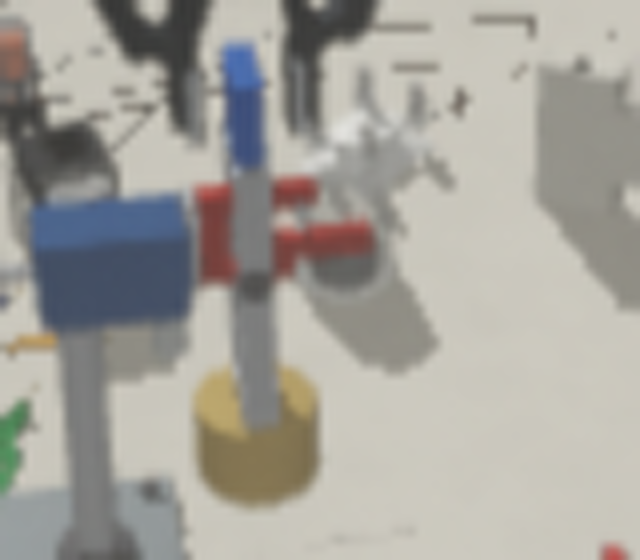

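View pics/wrist_e.png

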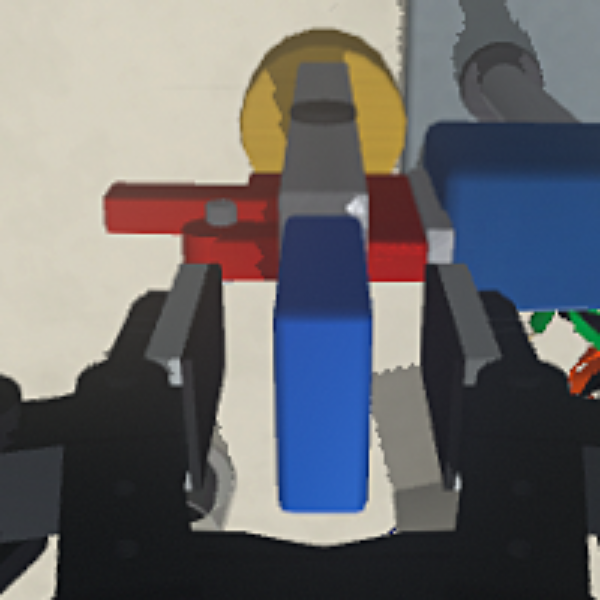

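The weight hangs upright with its pin down in the throat (crop 255,288), below the tongue level, and the fingers are clear of the blue grip on both sides. Retreating straight up, then checking stillness.

```bash
python3 -m inch '[[[0,0,-0.5],0],[[0,0,-1],0],[[0,0,-2],0],[[0,0,-3],0],[[0,0,-3],0],[[0,0,-2],0],[[0,0,0],0],[[0,0,0],0],[[0,0,0],0],[[0,0,0],0]]' && python3 -m inch '[[[-2,0,0],0],[[-3,0,0],0],[[-3,0,0],0],[[-3,0,0],0],[[-2,0,0],0],[[0,0,0],0],[[0,0,0],0],[[0,0,0],0],[[0,0,0],0],[[0,0,0],0]]'
python3 - <<'E'
from h import *
np.set_printoptions(precision=4,suppress=True)
for i in range(2):
    im=ctrl.get_image("scene");P=pts(im);c=cv2.cvtColor(im["color"],cv2.COLOR_RGB2BGR)
    for d in ctrl.cut_out(im,"test_weight")[:4]:
        m=d["region"]&(im["z_map"]>0); print(d["location"],round(d["conf"],2),np.median(P[m],0))
    for d in ctrl.cut_out(im,"gate")[:1]: print("gate",d["location"],d["conf"])
    [ctrl.get_image("top") for _ in range(5)]
cv2.imwrite("pics/scene_f.png",cv2.resize(c[150:235,215:310],None,fx=7,fy=7,interpolation=cv2.INTER_CUBIC))
im=ctrl.get_image("wrist");save(im,"wrist_f.png",1.5)
E
```

```text
t: 17.7
tool_pos: [0.573, 0.1242, 0.351]
eef_rot: [0.841, 0.541, -0.001, -0.0]
wrist_force: [0.7, -0.9, 0.2]
gripper_width: 0.0352
t: 18.7
tool_pos: [0.5194, 0.0066, 0.3517]
eef_rot: [0.841, 0.541, -0.0, -0.0]
wrist_force: [0.7, -0.7, 0.1]
gripper_width: 0.0345
[316.0, 167.4] 0.89 [ 0.6413 -0.2576  0.0845]
[304.5, 161.1] 0.88 [ 0.7361 -0.2618  0.0853]
[252.3, 208.2] 0.57 [0.5562 0.1321 0.103 ]
[249.4, 206.8] 0.97 [0.5569 0.1311 0.1017]
[320.6, 162.3] 0.89 [ 0.6421 -0.2585  0.0776]
[304.5, 156.2] 0.77 [ 0.734  -0.2617  0.0935]
[308.7, 232.8] 0.19 [ 0.4243 -0.0048  0.0107]
```

View pics/scene_f.png

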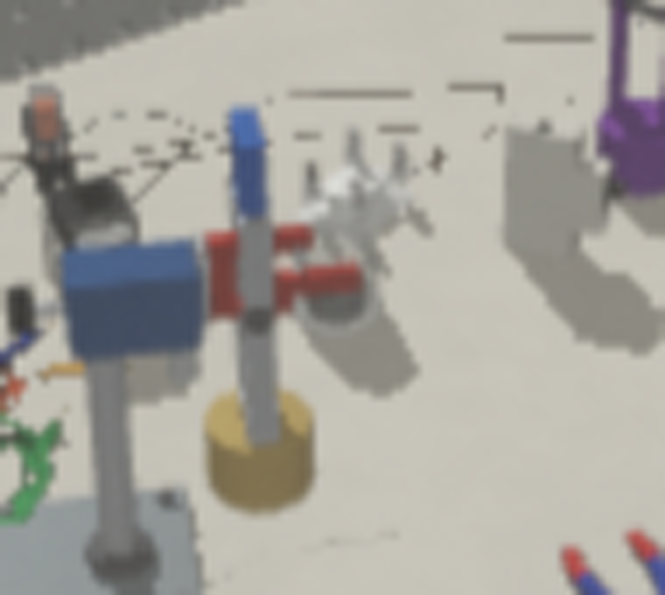

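View pics/wrist_f.png

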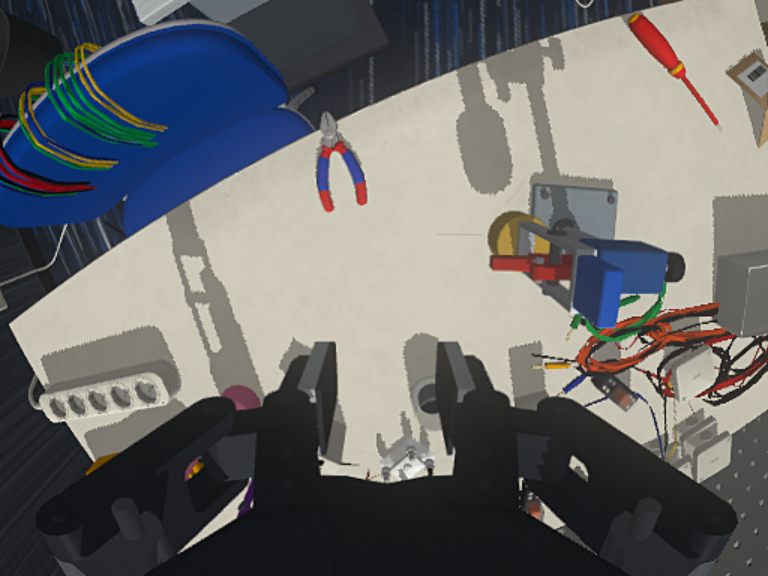

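The weight hangs from the hook, clear of the gripper, with its pin at crop (258,318). It looks steady, and the bystanders are in place. Handing in.

```bash
python3 -m inch '[[[0,0,0],0],[[0,0,0],0],[[0,0,0],0],[[0,0,0],0],[[0,0,0],0],[[0,0,0],0],[[0,0,0],0],[[0,0,0],0],[[0,0,0],0],[[0,0,0],0]]'; python3 -c "from rig import ctrl; print(ctrl.sign_off())"
```

```text
t: 20.55
tool_pos: [0.5192, 0.006, 0.3521]
eef_rot: [0.841, 0.541, 0.0, -0.0]
wrist_force: [-0.2, 0.1, 0.4]
gripper_width: 0.0352
the job is handed in; nothing more can be done
None
```

The brass weight hangs in the red safety hook, with its pin down in the throat. I handed the job in at about 20.6 s. The sign-off gives no verdict.

**What I did:** I gripped the weight by its blue grip and brought the pin in over the tongue. I touched the tongue lightly, with about 4 to 5 N at most, and found it at about 184 mm, which matched the camera estimate. I then slid the pin in through the gate, lowered it until the hook carried the weight, let go and backed the arm away.

**Last checks:**
- The wrist force was about 0 before I released, so the hook held the full load.
- The camera views show the weight hanging upright with the pin below tongue level. It looked steady, the gripper was clear of it, and the bystanders I could see had not moved.
- **Gate shut, not seen directly:** the wire was too fine to make out and the detector did not find it. I infer it shut because the extra wrist force during the slide, up to about 3 N, vanished once the pin was over the throat.
- **Detector miss:** in the first of two final looks at the scene, the detector gave the hanging weight only 0.57 confidence. In the second it gave 0.97 at nearly the same spot.

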